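# Wind the tilting stage on to its next index slot and lock it

### The job

Wind the tilting stage on by one division and lock it there. Take the handwheel by its crank grip, press it down until you feel the clutch bite - firmly enough to drive, but lightly, so as not to strain the worm - and keep it pressed while you wind clockwise (seen from above) until the next slot of the notched index disc stands right under the index plunger; then let go of the handwheel and push the plunger down gently until it is fully home in that slot. Do not disturb the small things standing round the stage.

Things in the scene. Friction and masses are not known exactly. Their poses are not given: they have to be found in the camera images.
- tilt_stage: Fixed stage: aluminium plate 120 x 206 mm, round grey gear case 135 mm high; origin under the plate below the disc's axis; x away from the robot, y left, z up. Notched disc on the robot's side, grey worm column with the handwheel at the right, plunger in a bracket over the disc, specimen table behind. Vertical axes in this frame: plunger at (-34, 0) mm, worm at (5, -82) mm.
- handwheel: Black level handwheel, 96 mm across, on the worm column; origin on its upright axis. Sprung up, it then turns freely. Pressed with 3 to 6 N it sinks 1 to 7 mm (differs each time, to be felt) until its clutch lining meets the plate below; from there it is stiff. With under about 8 N on it the clutch slips; 10 to 18 N drive the worm. Let go, it springs up.
- worm_shaft: Steel clutch plate, 42 mm across, 4 mm thick, on top of the worm under the handwheel; origin on the axis under the plate. Over 24 N between the wheel's lining and this plate (some 28 N on the grip) strains the worm and fails the job.
- wheel_axis (a point): Point on the handwheel's axis, 35 mm above the handwheel's origin and level with the grip point; it goes up and down with the wheel.
- grip_point (a point): Point on the axis of the upright crank grip, 24 mm above its foot: the place for the TCP. Black cylinder 16 mm thick, 41 mm high, 36 mm off the wheel's axis; it revolves freely on the wheel, so a gripper holding it goes round without turning. A collar 22 mm across, 3.5 mm high at its foot may be pressed on. Starts anywhere round the wheel.
- index_disc (a joint): Angle of the notched disc (118 mm across, 24 slots 8.5 mm wide, 15 degrees apart), rad. 0: the wanted slot is straight up under the plunger. Starts at -0.16 to -0.23, between two slots; grows as the wheel is wound clockwise (disc top moves to the robot's right), 0.070 rad a turn less the clutch's slip of a tenth or more. Self-locking: stays where it is left.
- plunger (a joint): Travel of the index plunger, m: 0 drawn out (start), 0.012 fully home. Slides with 3 N, stays where left. The tapered nose (3 mm at the tip, 7 mm at the root, 10 mm long) gets home only with the disc within some 0.017 rad of the slot, else it stops 3 mm higher for each 0.01 rad more, until the disc is wound nearer. Over 35 N of the fingers on it fails the job.
- plunger_top (a point): Centre of the top of the plunger's black mushroom knob (26 mm across, 20 mm high), 198 mm above the worktop when drawn out, 186 mm when home; it moves with the plunger.
- dropper: Bystander: small amber bottle with white cap, 37 mm across, 86 mm high, standing left of the stage; origin under its centre.
- tweezers: Bystander: steel tweezers, 128 mm long, lying left of the stage; origin under the centre.
- beaker_small: Bystander: glass beaker, 47 mm across, 56 mm high, standing behind the handwheel; origin under its centre.
- hexkey: Bystander: black hex key, 82 x 28 mm, 4 mm thick, lying to the right of the stage; origin under the centre.

How it is judged (in metres and radians):
On the way:
1. the disc is wound on until the slot is under the plunger, with the plunger not yet home (value of joint index_disc between -0.03 and 0.03 rad and value of joint plunger below 0.0105 m), for 0.2 s.
At the end, for the whole second after the job is handed in: The index disc stands at the slot it was to be wound to (joint index_disc within 0.03 rad of 0) and the index plunger is fully home in it (at least 10.5 of its 12 mm); the robot touches nothing (value of joint index_disc between -0.03 and 0.03 rad and value of joint plunger above 0.0105 m).
It fails at once if the worm is strained: the handwheel's clutch is pressed too hard (contact force between handwheel and worm_shaft above 24 N).
It fails at once if the plunger is forced (contact force between the fingers and plunger above 35 N).
It fails at once if a bystander is disturbed (distance of any of dropper, tweezers, beaker_small, hexkey from where it was at the start of the episode above 0.02 m).
It also fails if it takes over 69 s, if anything falls off the work surface, if the arm or the gripper's body presses on something with over 40 N, if the wrist force passes 120 N, or if a joint passes its speed limit or range.

### The arm

A 7-joint arm with a two-finger parallel gripper is mounted at the origin on a cart in front of the work surface, level with it; the furniture and walls round the work are solid. World frame = base frame: x ahead of the robot, y to its left, z up, the work surface at z = 0. Lengths are in m, angles in degrees, forces in N, time in s.
With the tool pointing down it reaches from about 0.4 to 0.85 m from the base axis. Payload 4.5 kg.
Tool frame: the origin (TCP) lies between the finger pads, 19 mm behind the fingertips; this is the grasp point; z points along the fingers, y is the line along which they close (so a half turn about z gives the same grasp; the last joint's range is limited). The gripper opens to 85 mm and grips with 20 to 120 N. Pads are 22 mm wide; open, the fingers measure 114 mm over their backs; the gripper's body (76 mm by 85 mm) begins 54 mm behind the grasp point. The pads swing forward as they close: fully open they stand 13 mm farther back than shut.
Start: joints at [-74.611, 39.483, -11.15, 89.685, 9.013, 51.709, -12.324], TCP at [0.145, 0.608, 0.25] pointing down, gripper open.
Joint ranges: [-172.22, 172.22], [-26.19, 119.32], [-84.43, 86.54], [7.71, 146.69], [-57.33, 237.33], [2.42, 119.75], [-152.13, 152.13]. Speed limits (degrees/s): [147.25, 147.25, 180, 180, 180, 180, 180].

### API

Orientations are given as a 3x3 rotation matrix whose columns are the frame's x, y, z axes.
In Python, from rig import r, camera, order, look_for, pinpoint gives the robot as it stands.
- The arm moves only by the tool drive_tool, never from a script. Its argument "commands" is one flat list of numbers, 5 for each row, row after row: the shift along the tool's x, y, z in cm, then the turn about the tool's z in degrees, then the gripper's target within -1 to 1 (fully open at 1, half-way at 0, shut at -1). In form: [dx, dy, dz, twist, gripper, dx, dy, dz, twist, gripper, ...]. A call has 1 to 20 rows; each row is the pose to reach, as a shift and turn from the pose commanded when the call began, along the tool's axes at that moment; what a row does not reach only later rows make up. A row lasts 1/10 s, in which the tool goes at most 50 mm and 8.59 degrees, less where a joint would pass 70% of its speed; a pose out of reach is approached as far as the arm can. A call with a gripper value outside its range is refused whole. The fingers move at their own pace and stop on an object; the grip force is fixed at half the most. Time passes only in rows, so rows that repeat a pose let the fingers close. It gives the time, the measured TCP pose, the force, the opening and the grip force at its end, in the units of the state.
- r.observe(): the state, without advancing time (a new reading comes with each control period).
- camera(name): name is "scene" or "side" or "wrist"; returns a dict with "color" (384x512x3 uint8, red, green, blue), "camera_matrix" (3x3 intrinsics, pixels), "distortion" ([k1, k2, p1, p2, k3] as OpenCV has them; the pictures are not rectified), "rvec" (rotation vector, rad) and "tvec" (3), from world to camera coordinates, as OpenCV has them; the wrist camera has in their place "hand_eye" (4x4, takes a point from camera to tool coordinates, whose origin is the TCP and whose axes are the flange's). Camera axes: x right, y down, z forward; pixel columns grow to the right and rows downward; lengths in m; the calibration is good to about 2 mm. A picture is of the moment at which its call begins: read the wrist's pose just before it. There is no depth.
- order.sign_off(): hands the job in; it is judged then, once.
Trained networks look in a picture, given as the dict that the camera call returned (one of the last four; its "shot" number tells which), for a name from the list of things; names that differ only in an ending like _2 or _b are one class to them, and where a whole thing is asked for, a point or a joint stands for the part that bears it (a point fixed in the world has none). Each returns a list of dicts, best first, with "p" (0 to 1); they miss things now and then, are a little off and sometimes report something else, mostly with a low value. They report only what shows in the picture. A call takes as long as a camera call.
- look_for(query, picture): "extent" ([centre column, centre row, width, height] in pixels, round what is visible of it).
- pinpoint(query, picture): "uv" ([column, row] in pixels: a listed point, or the origin of a listed thing).
The state is a dict: "t": time; "joint_positions": joint angles; "joint_vel": joint speeds; "effort": joint torques, N m; "position": TCP position; "tcp_rot": TCP orientation; "wrist_force": force on the tool from outside, world axes, zero at the start; "wrist_torque": the same for the moment, N m; "finger_gap": finger opening in m; "finger_force": force on a finger pad.
Only numpy, scipy, OpenCV 4.12 (cv2) and the standard library are available. Lean on these libraries where they do the work, as an engineer would, in place of code of your own. Each camera call takes 0.05 s, during which the arm holds its last target. There are 200 camera calls.

## Working session

There is one attempt and no reset: what is moved stays moved. The work goes in short steps, Python scripts to look and compute and a tool call to move; the robot and the scene stay as the last step left them, time stands still between calls to the robot, and variables do not carry over. Pictures are saved under pics/ and viewed, at most 10 in all, crops included, and the job is handed in when it is done.

Besides the shell and the picture viewer there is one more tool, called after "Request:" as name(argument=value, ...) on one line, values as JSON. drive_tool: Moves the arm, as the interface text tells. Its arguments: {"type":"object","properties":{"commands":{"type":"array","items":{"type":"number"}}},"required":["commands"]}

```bash
mkdir -p pics; cat > h.py <<'E'
import numpy as np, cv2
from rig import r, camera, order, look_for, pinpoint
def ray(c,uv):
    K=np.array(c["camera_matrix"]);d=np.array(c["distortion"])
    p=cv2.undistortPoints(np.array([[uv]],float),K,d)[0,0]
    v=np.array([p[0],p[1],1.])
    if "rvec" in c:
        R=cv2.Rodrigues(np.array(c["rvec"],float))[0];t=np.array(c["tvec"],float).ravel()
        o=-R.T@t;v=R.T@v
    else:
        H=np.array(c["hand_eye"]);s=c["st"];R=np.array(s["tcp_rot"]);P=np.array(s["position"])
        o=P+R@H[:3,3];v=R@H[:3,:3]@v
    return o,v/np.linalg.norm(v)
def tri(rays):
    A=0;b=0
    for o,v in rays:
        M=np.eye(3)-np.outer(v,v);A=A+M;b=b+M@o
    x=np.linalg.solve(A,b)
    return x,[round(1e3*np.linalg.norm((np.eye(3)-np.outer(v,v))@(x-o)),1) for o,v in rays]
def atz(ry,z):
    o,v=ry;return o+v*(z-o[2])/v[2]
def shot(n):
    s=r.observe();c=camera(n);c["st"]=s;return c
E
python3 - <<'E'
from h import *
s=r.observe();print({k:np.round(v,3).tolist() for k,v in s.items()})
C={n:shot(n) for n in("scene","side","wrist")}
cv2.imwrite("pics/a.png",cv2.cvtColor(np.vstack([np.hstack([C["scene"]["color"],C["side"]["color"]])]),cv2.COLOR_RGB2BGR)[:, :])
im=cv2.imread("pics/a.png");cv2.imwrite("pics/a.png",cv2.resize(im,(800,300)))
for q in["tilt_stage","handwheel","wheel_axis","grip_point","plunger_top","worm_shaft","dropper","tweezers","beaker_small","hexkey"]:
    rs=[]
    for n in C:
        p=pinpoint(q,C[n])
        if p:
            print(q,n,np.round(p[0]["uv"],1),round(p[0]["p"],2))
            if p[0]["p"]>.3: rs.append(ray(C[n],p[0]["uv"]))
    if len(rs)>1: x,e=tri(rs);print("   ",np.round(x,4),e)
    elif rs: print("   z0",np.round(atz(rs[0],0),4))
E
```

```text
{'t': 0.0, 'joint_positions': [-74.61, 39.534, -11.144, 89.747, 9.012, 51.709, -12.325], 'joint_vel': [0.07, -0.005, 0.087, -0.046, -0.015, 0.032, 0.018], 'effort': [-0.0, -53.96, -1.267, -15.855, 0.009, 0.009, -0.0], 'position': [0.145, 0.607, 0.249], 'tcp_rot': [[-0.973, 0.233, -0.0], [0.233, 0.973, -0.002], [-0.0, -0.002, -1.0]], 'wrist_force': [0.311, 0.276, 0.023], 'wrist_torque': [-0.039, -0.015, 0.022], 'finger_force': 0.0, 'finger_gap': 0.086}
tilt_stage scene [244.3 234.5] 0.77
tilt_stage side [251.8 264.6] 0.85
    [ 5.128e-01  9.000e-04 -1.000e-04] [np.float64(5.4), np.float64(5.4)]
handwheel scene [266.3 196.1] 0.7
handwheel side [260.6 186.3] 0.59
    [ 0.4904 -0.0943  0.1554] [np.float64(7.8), np.float64(7.8)]
wheel_axis scene [262.  177.8] 0.93
wheel_axis side [257.3 176.5] 0.64
    [ 0.4986 -0.0748  0.1906] [np.float64(4.7), np.float64(4.7)]
grip_point scene [256.3 173.1] 0.66
grip_point side [253.9 182.1] 0.48
    [ 0.5071 -0.0497  0.1898] [np.float64(0.0), np.float64(0.0)]
plunger_top scene [231.  168.8] 0.66
plunger_top side [267.3 189.9] 0.58
    [0.4745 0.0028 0.1957] [np.float64(4.4), np.float64(4.4)]
worm_shaft side [213.4 279.9] 0.65
   z0 [0.5892 0.0841 0.    ]
dropper side [215.3 285.2] 0.91
   z0 [0.5813 0.1058 0.    ]
tweezers scene [205.3 231.1] 0.54
tweezers side [260.  288.7] 0.84
    [ 0.4808  0.1062 -0.0037] [np.float64(0.2), np.float64(0.2)]
beaker_small side [218.5 282.7] 0.24
hexkey scene [288. 276.] 0.53
hexkey side [283.1 231.5] 0.39
    [ 0.4397 -0.1822 -0.0045] [np.float64(0.9), np.float64(0.9)]
```

View pics/a.png

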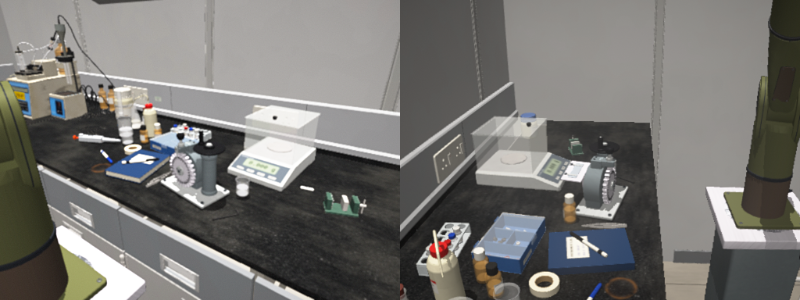

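Request:
drive_tool(commands=[-8,-5,-8,0,1,-16,-9,-15,0,1,-33,-19,-15,0,1,-33,-19,-15,0,1,-33,-19,-15,0,1,-33,-19,-15,0,1,-33,-19,-15,0,1,-45,-56,-15,0,1,-45,-56,-15,0,1,-45,-56,-15,0,1,-45,-56,-15,0,1,-45,-56,-15,0,1,-45,-56,-15,0,1,-45,-56,-15,0,1,-45,-56,-15,0,1,-45,-56,-15,0,1,-45,-56,-15,0,1])

```text
t: 3.35
position: [0.4531, -0.0479, 0.4003]
tcp_rot: [[-0.97, 0.243, 0.001], [0.243, 0.97, -0.003], [-0.002, -0.003, -1.0]]
wrist_force: [-0.3, -0.1, -0.3]
finger_gap: 0.0852
finger_force: 0.0
```

```bash
cat > m.py <<'E'
from h import *
import sys
def measure(names=("scene","side","wrist"),png=None,qs=("wheel_axis","grip_point","plunger_top","handwheel","tilt_stage")):
    C={n:shot(n) for n in names}
    s=C[names[-1]]["st"];print(s["t"],np.round(s["position"],4),np.round(s["tcp_rot"],3).tolist(),np.round(s["joint_positions"],1))
    if png: cv2.imwrite(png,cv2.cvtColor(C["wrist"]["color"],cv2.COLOR_RGB2BGR))
    Z=dict(wheel_axis=.19,grip_point=.19,plunger_top=.198,handwheel=.155,tilt_stage=0)
    for q in qs:
        rs=[]
        for n in C:
            p=pinpoint(q,C[n])
            if p:
                ry=ray(C[n],p[0]["uv"]);print(q,n,np.round(p[0]["uv"],1),round(p[0]["p"],2),np.round(atz(ry,Z.get(q,0)),4))
                if p[0]["p"]>.3: rs.append(ry)
        if len(rs)>1: x,e=tri(rs);print("   ",np.round(x,4),np.array(e))
    return C
E
python3 - <<'E'
from m import *
C=measure(png="pics/b.png",qs=("wheel_axis","grip_point","plunger_top","handwheel","tilt_stage","beaker_small"))
print(np.round(C["wrist"]["hand_eye"],3))
E
```

```text
3.45 [ 0.4527 -0.042   0.4   ] [[-0.972, 0.235, 0.0], [0.235, 0.972, 0.0], [0.0, 0.0, -1.0]] [  2.9  16.   -4.7 104.2   1.5  59.9  74.2]
wheel_axis scene [264.7 179. ] 0.56 [ 0.4866 -0.0875  0.19  ]
wheel_axis side [259.6 177.7] 0.64 [ 0.496  -0.0797  0.19  ]
wheel_axis wrist [223.4 209.3] 0.58 [ 0.4911 -0.0882  0.19  ]
    [ 0.4934 -0.0862  0.1876] [2.8 3.1 2.9]
grip_point scene [255.8 172.7] 0.41 [ 0.5081 -0.0475  0.19  ]
grip_point side [257.6 180.7] 0.4 [ 0.4991 -0.059   0.19  ]
grip_point wrist [255.4 210.1] 0.56 [ 0.5009 -0.052   0.19  ]
    [ 0.4996 -0.0524  0.1931] [1.2 1.2 0.7]
plunger_top scene [231.3 168.3] 0.44 [0.4826 0.0053 0.198 ]
plunger_top side [268.4 186.6] 0.42 [ 0.4699 -0.002   0.198 ]
plunger_top wrist [348.  197.4] 0.66 [0.5081 0.0541 0.198 ]
    [0.4882 0.0314 0.2058] [21.8 20.9 24.8]
handwheel scene [267.7 190.4] 0.86 [ 0.5041 -0.0838  0.155 ]
handwheel side [259.7 187.8] 0.7 [ 0.4977 -0.102   0.155 ]
handwheel wrist [228.7 203.1] 0.64 [ 0.4955 -0.086   0.155 ]
    [ 0.4959 -0.0873  0.1594] [1.8 1.5 2.5]
tilt_stage scene [240.2 236.3] 0.56 [0.5076 0.0061 0.    ]
tilt_stage side [251.6 266. ] 0.68 [0.5083 0.015  0.    ]
tilt_stage wrist [280.3 170.8] 0.77 [ 0.5047 -0.0075  0.    ]
    [ 5.072e-01  1.000e-04 -3.500e-03] [6.7 5.1 7.7]
beaker_small scene [309.5 247.7] 0.95 [ 0.5615 -0.1705  0.    ]
beaker_small wrist [199.7 216.4] 0.82 [ 0.5536 -0.1705  0.    ]
    [ 0.5544 -0.1716  0.003 ] [2.4 2.4]
[[ 0.    -0.963 -0.268  0.068]
 [ 1.    -0.     0.     0.001]
 [-0.    -0.268  0.963 -0.125]
 [ 0.     0.     0.     1.   ]]
```

View pics/b.png

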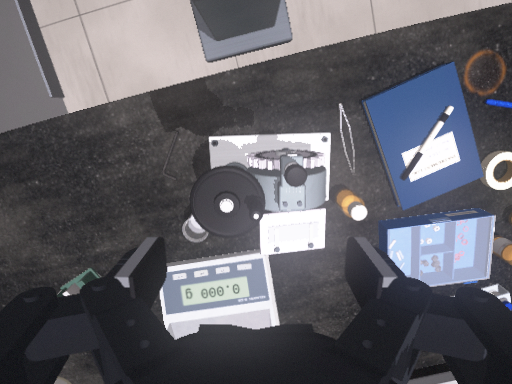

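Request:
drive_tool(commands=[-2,-1,-5,0,1,-3,-1.3,0,0,1,-3,-1.3,5,0,1,-3,-1.3,10,0,1,-3,-1.3,10,0,1,-3,-1.3,10,0,1])

```text
t: 5.0
position: [0.4792, -0.0611, 0.3006]
tcp_rot: [[-0.973, 0.233, -0.001], [0.233, 0.973, 0.0], [0.001, -0.0, -1.0]]
wrist_force: [0.9, 0.3, 0.7]
finger_gap: 0.0855
finger_force: 0.0
```

```bash
python3 - <<'E'
from m import *
C=measure(names=("wrist",),png="pics/c.png")
E
```

```text
5.0 [ 0.4792 -0.0611  0.3006] [[-0.973, 0.233, -0.001], [0.233, 0.973, 0.0], [0.001, -0.0, -1.0]] [  4.6  24.8  -4.1 109.8   2.4  45.4  75.7]
wheel_axis wrist [228.1 216.7] 0.76 [ 0.4938 -0.0863  0.19  ]
grip_point wrist [271.4 215.5] 0.64 [ 0.5011 -0.0512  0.19  ]
plunger_top wrist [330. 167.] 0.6 [0.4701 0.0013 0.198 ]
handwheel wrist [229.2 200.3] 0.74 [ 0.4902 -0.0874  0.155 ]
tilt_stage wrist [297.1 163. ] 0.75 [ 0.503  -0.0042  0.    ]
```

View pics/c.png

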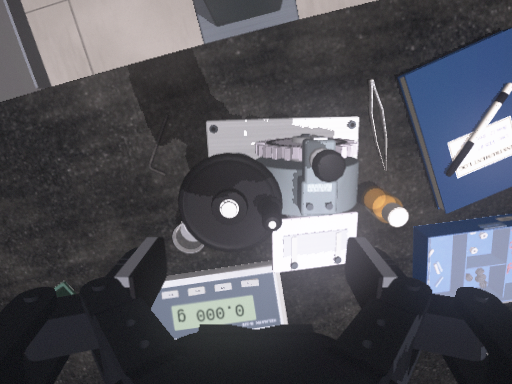

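```bash
python3 - <<'E'
from m import *
c=shot("wrist")
for n,uv,z in(("griptop",(272,223),.207),("grip",(271.4,215.5),.19),("hub",(229,208),.17),("hub",(229,208),.165),("rim",(230,201),.16),("knob",(328.5,163),.198)):
    print(n,np.round(atz(ray(c,uv),z),4))
E
```

```text
griptop [ 0.5025 -0.0517  0.207 ]
grip [ 0.5027 -0.0513  0.19  ]
hub [ 0.4945 -0.0873  0.17  ]
hub [ 0.4961 -0.0881  0.165 ]
rim [ 0.4913 -0.0863  0.16  ]
knob [0.4682 0.0008 0.198 ]
```

Request:
drive_tool(commands=[-1,0.7,0,-8,-0.3,-2,1.5,0,-16,-0.3,-2,1.5,0,-24,-0.3,-2,1.5,0,-32,-0.3,-2,1.5,0,-40,-0.3,-2,1.5,0,-48,-0.3,-2,1.5,0,-56,-0.3,-2,1.5,1,-64,-0.3,-2,1.5,2,-72,-0.3,-2,1.5,3,-80,-0.3,-2,1.5,4,-88,-0.3,-2,1.5,4,-90,-0.3,-2,1.5,4,-90,-0.3,-2,1.5,4,-90,-0.3])

```text
t: 6.75
position: [0.5024, -0.0511, 0.2607]
tcp_rot: [[-0.235, -0.972, 0.001], [-0.972, 0.235, -0.0], [-0.0, -0.001, -1.0]]
wrist_force: [0.5, -0.4, -0.1]
finger_gap: 0.0299
finger_force: 0.0
```

```bash
python3 - <<'E'
from m import *
C=measure(names=("wrist",),png="pics/d.png",qs=("wheel_axis","grip_point","plunger_top"))
print(r.observe()["wrist_force"])
E
```

```text
6.75 [ 0.5024 -0.0511  0.2607] [[-0.235, -0.972, 0.001], [-0.972, 0.235, -0.0], [-0.0, -0.001, -1.0]] [ 18.8  31.5 -28.7 108.9  20.9  44.7 145.1]
wheel_axis wrist [259.1 151.4] 0.79 [ 0.4908 -0.0874  0.19  ]
grip_point wrist [257.4 210.1] 0.86 [ 0.5012 -0.0486  0.19  ]
plunger_top wrist [319.4 272.3] 0.43 [0.4693 0.0035 0.198 ]
[-0.25616797 -0.69629637 -0.24883797]
```

View pics/d.png

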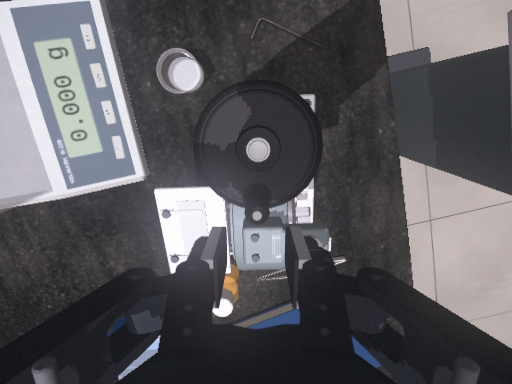

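Request:
drive_tool(commands=[0,0,0,8,-0.3,0,0,1,16,-0.3,0,0,2,24,-0.3,0,0,4,25,-0.3,0,0,5.5,25,-0.3,0,0,6.3,25,-0.3,0,0,6.5,25,-0.3,0,0,6.5,25,-0.3])

```text
t: 7.75
position: [0.5021, -0.0511, 0.1951]
tcp_rot: [[-0.622, -0.783, 0.0], [-0.783, 0.622, 0.0], [-0.0, -0.0, -1.0]]
wrist_force: [0.4, -0.7, 0.4]
finger_gap: 0.0299
finger_force: 0.0
```

Request:
drive_tool(commands=[0,0,0,0,-0.5,0,0,0,0,-0.8,0,0,0,0,-1,0,0,0,0,-1,0,0,0,0,-1])

```text
t: 8.25
position: [0.5023, -0.0511, 0.1954]
tcp_rot: [[-0.622, -0.783, 0.001], [-0.783, 0.622, 0.0], [-0.001, -0.001, -1.0]]
wrist_force: [-0.2, -0.9, 4.1]
finger_gap: 0.0146
finger_force: 58.4
```

```bash
python3 - <<'E'
from m import *
C=measure(names=("scene","side","wrist"),png="pics/e.png",qs=("wheel_axis","grip_point"))
for i in range(3):
    c=camera("scene");s=r.observe();print(s["t"],s["wrist_force"],s["finger_gap"],s["position"])
E
```

```text
8.35 [ 0.5021 -0.0511  0.1952] [[-0.622, -0.783, 0.001], [-0.783, 0.622, 0.0], [-0.001, -0.0, -1.0]] [ 12.   36.1 -18.3 113.3  19.5  33.5 122.2]
wheel_axis scene [265.3 177.3] 0.66 [ 0.496  -0.0827  0.19  ]
wheel_axis side [257.8 177.3] 0.88 [ 0.5006 -0.0822  0.19  ]
wheel_axis wrist [223. 183.] 0.93 [ 0.4915 -0.0858  0.19  ]
    [ 0.4962 -0.0841  0.1891] [1.6 4.6 4.6]
grip_point scene [256.8 173.5] 0.61 [ 0.5051 -0.0525  0.19  ]
grip_point side [256.1 182. ] 0.44 [ 0.5019 -0.0501  0.19  ]
grip_point wrist [254.5 249.8] 0.58 [ 0.5008 -0.0517  0.19  ]
    [ 0.5021 -0.0526  0.19  ] [1.9 0.8 1.5]
8.75 [-0.5311842  -0.42926961  3.84654987] 0.014474523987879679 [ 0.50188879 -0.05104339  0.19496562]
8.8 [ 2.03737921e-01 -4.00816820e-04  2.69115335e+00] 0.01431292355442161 [ 0.50189956 -0.05101362  0.19495895]
8.85 [0.6057608  0.75190825 3.81429177] 0.014660249642667256 [ 0.50193091 -0.05105242  0.19500057]
```

View pics/e.png

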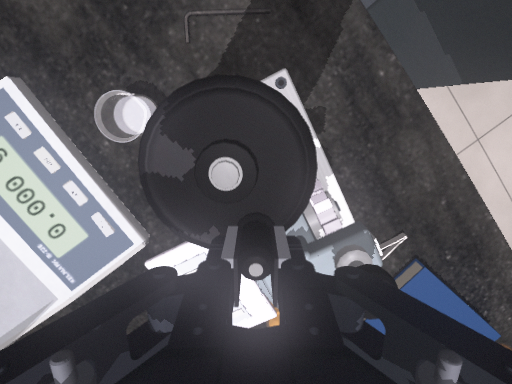

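Request:
drive_tool(commands=[0,0,0.1,0,-1,0,0,0.1,0,-1,0,0,0.1,0,-1])

```text
t: 9.15
position: [0.5019, -0.051, 0.1939]
tcp_rot: [[-0.622, -0.783, -0.0], [-0.783, 0.622, 0.0], [-0.0, 0.0, -1.0]]
wrist_force: [-0.0, 0.3, 4.7]
finger_gap: 0.0144
finger_force: 58.5
```

Request:
drive_tool(commands=[0,0,0.1,0,-1,0,0,0.1,0,-1,0,0,0.1,0,-1])

```text
t: 9.45
position: [0.5019, -0.051, 0.193]
tcp_rot: [[-0.622, -0.783, 0.0], [-0.783, 0.622, 0.0], [-0.0, 0.0, -1.0]]
wrist_force: [0.4, 1.2, 3.7]
finger_gap: 0.0147
finger_force: 58.5
```

Request:
drive_tool(commands=[0,0,0.1,0,-1,0,0,0.1,0,-1,0,0,0.1,0,-1])

```text
t: 9.75
position: [0.5019, -0.0511, 0.192]
tcp_rot: [[-0.622, -0.783, 0.0], [-0.783, 0.622, 0.0], [-0.0, -0.0, -1.0]]
wrist_force: [-0.8, 1.4, 4.3]
finger_gap: 0.0143
finger_force: 58.5
```

Request:
drive_tool(commands=[0,0,0.1,0,-1,0,0,0.1,0,-1,0,0,0.1,0,-1])

```text
t: 10.05
position: [0.5021, -0.051, 0.1912]
tcp_rot: [[-0.622, -0.783, 0.001], [-0.783, 0.622, 0.0], [-0.0, -0.0, -1.0]]
wrist_force: [0.2, -0.2, 6.6]
finger_gap: 0.0142
finger_force: 59.0
```

Request:
drive_tool(commands=[0,0,0.1,0,-1,0,0,0.1,0,-1,0,0,0.1,0,-1])

```text
t: 10.35
position: [0.5024, -0.051, 0.1907]
tcp_rot: [[-0.622, -0.783, 0.002], [-0.783, 0.622, -0.0], [-0.001, -0.001, -1.0]]
wrist_force: [-0.3, 0.3, 10.9]
finger_gap: 0.0141
finger_force: 59.7
```

Request:
drive_tool(commands=[0,0,0.1,0,-1,0,0,0.1,0,-1,0,0,0.1,0,-1])

```text
t: 10.65
position: [0.5032, -0.0511, 0.1904]
tcp_rot: [[-0.622, -0.783, 0.003], [-0.783, 0.622, -0.0], [-0.002, -0.003, -1.0]]
wrist_force: [-0.9, 1.2, 16.9]
finger_gap: 0.0142
finger_force: 60.3
```

```bash
cat > arc.py <<'E'
import numpy as np
Rt=np.array([[-.622,-.783],[-.783,.622]]).T
def rows(A,P0,step,n,dz=0,rad=None):
    v=np.array(P0)-A;rad=rad or np.linalg.norm(v);t0=np.arctan2(v[1],v[0]);out=[]
    for i in range(1,n+1):
        t=t0-np.radians(step*i);d=Rt@(np.array(A)+rad*np.array([np.cos(t),np.sin(t)])-P0)*100
        out.append(f"{d[0]:.2f}, {d[1]:.2f}, {dz}, 0, -1")
    print(", ".join(out))
E
python3 -c "
from arc import *
rows([.4925,-.0858],[.502,-.0511],10,9,-0.04)"
```

```text
-0.20, -0.60, -0.04, 0, -1, -0.28, -1.22, -0.04, 0, -1, -0.26, -1.84, -0.04, 0, -1, -0.14, -2.46, -0.04, 0, -1, 0.10, -3.04, -0.04, 0, -1, 0.43, -3.57, -0.04, 0, -1, 0.85, -4.04, -0.04, 0, -1, 1.34, -4.43, -0.04, 0, -1, 1.89, -4.72, -0.04, 0, -1
```

Request:
drive_tool(commands=[-0.2,-0.6,-0.04,0,-1,-0.28,-1.22,-0.04,0,-1,-0.26,-1.84,-0.04,0,-1,-0.14,-2.46,-0.04,0,-1])

```text
t: 11.05
position: [0.523, -0.0649, 0.1906]
tcp_rot: [[-0.621, -0.783, 0.002], [-0.783, 0.621, 0.0], [-0.002, -0.002, -1.0]]
wrist_force: [0.2, 0.4, 15.1]
finger_gap: 0.0141
finger_force: 59.8
```

```bash
python3 - <<'E'
from h import *
s=r.observe();p=s["position"];print(p,s["wrist_force"],np.degrees(np.arctan2(p[1]+.0858,p[0]-.4925)),np.hypot(p[1]+.0858,p[0]-.4925))
E
```

```text
[ 0.52302841 -0.06493793  0.19061987] [ 0.16345415  0.41048509 15.09303431] 34.34736226628807 0.03697579964864334
```

```bash
python3 -c "
from arc import *
rows([.4925,-.0858],[.5221,-.0653],12,10)"
```

```text
0.29, -0.69, 0, 0, -1, 0.72, -1.31, 0, 0, -1, 1.27, -1.83, 0, 0, -1, 1.92, -2.22, 0, 0, -1, 2.63, -2.46, 0, 0, -1, 3.37, -2.56, 0, 0, -1, 4.12, -2.49, 0, 0, -1, 4.84, -2.28, 0, 0, -1, 5.50, -1.91, 0, 0, -1, 6.07, -1.42, 0, 0, -1
```

Request:
drive_tool(commands=[0.29,-0.69,0,0,-1,0.72,-1.31,0,0,-1,1.27,-1.83,0,0,-1,1.92,-2.22,0,0,-1,2.63,-2.46,0,0,-1,3.37,-2.56,0,0,-1,4.12,-2.49,0,0,-1,4.84,-2.28,0,0,-1,5.5,-1.91,0,0,-1,6.07,-1.42,0,0,-1])

```text
t: 12.05
position: [0.4974, -0.1222, 0.1908]
tcp_rot: [[-0.622, -0.783, 0.005], [-0.783, 0.622, -0.001], [-0.003, -0.005, -1.0]]
wrist_force: [0.6, 0.9, 11.6]
finger_gap: 0.0147
finger_force: 59.6
```

```bash
python3 - <<'E'
from arc import *
from h import *
s=r.observe();p=s["position"];print(p,s["wrist_force"],np.degrees(np.arctan2(p[1]+.0858,p[0]-.4925)),np.hypot(p[1]+.0858,p[0]-.4925))
t=np.radians(34.7-120);rows([.4925,-.0858],[.4925+.036*np.cos(t),-.0858+.036*np.sin(t)],12,20)
E
```

```text
[ 0.49742648 -0.12218098  0.19076593] [ 0.55855529  0.86046149 11.59056595] -82.28828378493493 0.03671301954239983
0.45, 0.60, 0, 0, -1, 0.77, 1.28, 0, 0, -1, 0.95, 2.01, 0, 0, -1, 0.96, 2.77, 0, 0, -1, 0.82, 3.51, 0, 0, -1, 0.53, 4.20, 0, 0, -1, 0.10, 4.82, 0, 0, -1, -0.45, 5.33, 0, 0, -1, -1.10, 5.72, 0, 0, -1, -1.81, 5.97, 0, 0, -1, -2.55, 6.06, 0, 0, -1, -3.30, 6.00, 0, 0, -1, -4.02, 5.78, 0, 0, -1, -4.68, 5.42, 0, 0, -1, -5.25, 4.93, 0, 0, -1, -5.71, 4.33, 0, 0, -1, -6.03, 3.64, 0, 0, -1, -6.20, 2.91, 0, 0, -1, -6.21, 2.16, 0, 0, -1, -6.07, 1.42, 0, 0, -1
```

Request:
drive_tool(commands=[0.45,0.6,0.03,0,-1,0.77,1.28,0.03,0,-1,0.95,2.01,0.03,0,-1,0.96,2.77,0.03,0,-1,0.82,3.51,0.03,0,-1,0.53,4.2,0.03,0,-1,0.1,4.82,0.03,0,-1,-0.45,5.33,0.03,0,-1,-1.1,5.72,0.03,0,-1,-1.81,5.97,0.03,0,-1])

```text
t: 13.05
position: [0.4604, -0.0713, 0.1904]
tcp_rot: [[-0.623, -0.782, 0.002], [-0.782, 0.623, -0.002], [0.0, -0.003, -1.0]]
wrist_force: [-2.2, -1.7, 18.8]
finger_gap: 0.0143
finger_force: 60.3
```

```bash
python3 - <<'E'
from arc import *
from h import *
s=r.observe();p=s["position"];print(p,s["wrist_force"],np.degrees(np.arctan2(p[1]+.0858,p[0]-.4925)),np.hypot(p[1]+.0858,p[0]-.4925))
t=np.radians(34.7-240);rows([.4925,-.0858],[.4925+.036*np.cos(t),-.0858+.036*np.sin(t)],12,20)
E
```

```text
[ 0.46038938 -0.0712787   0.19037826] [-2.16308046 -1.72171288 18.78194222] 155.66621265620282 0.0352414503076272
-0.75, 0.09, 0, 0, -1, -1.50, 0.03, 0, 0, -1, -2.22, -0.19, 0, 0, -1, -2.88, -0.55, 0, 0, -1, -3.45, -1.04, 0, 0, -1, -3.90, -1.64, 0, 0, -1, -4.22, -2.32, 0, 0, -1, -4.39, -3.06, 0, 0, -1, -4.41, -3.81, 0, 0, -1, -4.27, -4.55, 0, 0, -1, -3.97, -5.24, 0, 0, -1, -3.54, -5.86, 0, 0, -1, -2.99, -6.37, 0, 0, -1, -2.35, -6.76, 0, 0, -1, -1.64, -7.01, 0, 0, -1, -0.89, -7.10, 0, 0, -1, -0.14, -7.04, 0, 0, -1, 0.58, -6.82, 0, 0, -1, 1.24, -6.46, 0, 0, -1, 1.81, -5.97, 0, 0, -1
```

Request:
drive_tool(commands=[-0.75,0.09,-0.08,0,-1,-1.5,0.03,-0.08,0,-1,-2.22,-0.19,-0.08,0,-1,-2.88,-0.55,-0.08,0,-1,-3.45,-1.04,-0.07,0,-1,-3.9,-1.64,-0.06,0,-1,-4.22,-2.32,-0.06,0,-1,-4.39,-3.06,-0.05,0,-1,-4.41,-3.81,-0.05,0,-1,-4.27,-4.55,-0.05,0,-1,-3.97,-5.24,-0.05,0,-1,-3.54,-5.86,-0.04,0,-1])

```text
t: 14.25
position: [0.529, -0.0787, 0.1907]
tcp_rot: [[-0.621, -0.783, 0.003], [-0.783, 0.621, 0.001], [-0.002, -0.002, -1.0]]
wrist_force: [-0.2, 1.4, 14.1]
finger_gap: 0.0143
finger_force: 59.8
```

```bash
python3 - <<'E'
from arc import *
from h import *
s=r.observe();p=s["position"];print(p,s["wrist_force"],np.degrees(np.arctan2(p[1]+.0858,p[0]-.4925)),np.hypot(p[1]+.0858,p[0]-.4925))
c=camera("wrist");cv2.imwrite("pics/f.png",cv2.cvtColor(c["color"],cv2.COLOR_RGB2BGR))
t=np.radians(34.7-240-144);rows([.4925,-.0858],[.4925+.036*np.cos(t),-.0858+.036*np.sin(t)],12,20)
E
```

```text
[ 0.52900484 -0.0786692   0.190668  ] [-0.21314471  1.36768005 14.13941438] 11.052898502698085 0.037194778754957886
0.55, -0.51, 0, 0, -1, 1.19, -0.90, 0, 0, -1, 1.90, -1.15, 0, 0, -1, 2.65, -1.25, 0, 0, -1, 3.40, -1.18, 0, 0, -1, 4.12, -0.96, 0, 0, -1, 4.78, -0.60, 0, 0, -1, 5.35, -0.11, 0, 0, -1, 5.80, 0.49, 0, 0, -1, 6.12, 1.17, 0, 0, -1, 6.30, 1.91, 0, 0, -1, 6.31, 2.66, 0, 0, -1, 6.17, 3.40, 0, 0, -1, 5.88, 4.09, 0, 0, -1, 5.45, 4.71, 0, 0, -1, 4.90, 5.22, 0, 0, -1, 4.25, 5.61, 0, 0, -1, 3.54, 5.86, 0, 0, -1, 2.80, 5.95, 0, 0, -1, 2.05, 5.89, 0, 0, -1
```

View pics/f.png

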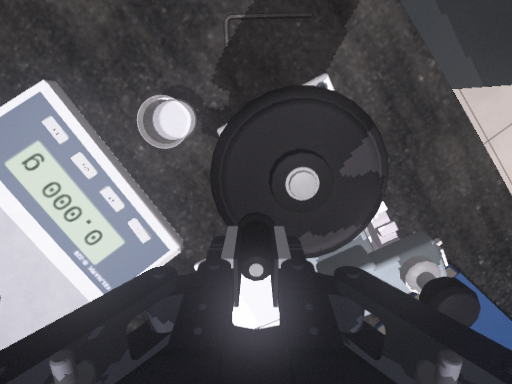

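Request:
drive_tool(commands=[0.55,-0.51,0.01,0,-1,1.19,-0.9,0.02,0,-1,1.9,-1.15,0.03,0,-1,2.65,-1.25,0.04,0,-1,3.4,-1.18,0.05,0,-1,4.12,-0.96,0.05,0,-1,4.78,-0.6,0.05,0,-1,5.35,-0.11,0.05,0,-1,5.8,0.49,0.04,0,-1,6.12,1.17,0.03,0,-1,6.3,1.91,0.02,0,-1,6.31,2.66,0.01,0,-1,6.17,3.4,0,0,-1,5.88,4.09,-0.01,0,-1,5.45,4.71,-0.02,0,-1,4.9,5.22,-0.03,0,-1,4.25,5.61,-0.04,0,-1,3.54,5.86,-0.05,0,-1,2.8,5.95,-0.05,0,-1,2.05,5.89,-0.05,0,-1])

```text
t: 16.3
position: [0.4694, -0.0591, 0.1907]
tcp_rot: [[-0.622, -0.783, 0.001], [-0.783, 0.622, -0.001], [0.0, -0.002, -1.0]]
wrist_force: [0.1, -1.5, 11.0]
finger_gap: 0.0145
finger_force: 59.6
```

```bash
python3 - <<'E'
from arc import *
from h import *
s=r.observe();p=s["position"];print(p,s["wrist_force"],np.degrees(np.arctan2(p[1]+.0858,p[0]-.4925)),np.hypot(p[1]+.0858,p[0]-.4925))
t=np.radians(10.7-240);rows([.4929,-.0860],[.4925+.036*np.cos(t),-.0858+.036*np.sin(t)],12,20)
E
```

```text
[ 0.46936331 -0.05910121  0.19071561] [ 0.11569471 -1.47965139 11.0480402 ] 130.91161223238163 0.03532890638323468
-0.73, -0.22, 0, 0, -1, -1.40, -0.58, 0, 0, -1, -1.98, -1.08, 0, 0, -1, -2.44, -1.68, 0, 0, -1, -2.77, -2.37, 0, 0, -1, -2.94, -3.11, 0, 0, -1, -2.96, -3.87, 0, 0, -1, -2.82, -4.62, 0, 0, -1, -2.53, -5.32, 0, 0, -1, -2.10, -5.95, 0, 0, -1, -1.55, -6.47, 0, 0, -1, -0.90, -6.87, 0, 0, -1, -0.18, -7.12, 0, 0, -1, 0.58, -7.22, 0, 0, -1, 1.34, -7.16, 0, 0, -1, 2.06, -6.94, 0, 0, -1, 2.73, -6.58, 0, 0, -1, 3.31, -6.08, 0, 0, -1, 3.77, -5.48, 0, 0, -1, 4.10, -4.79, 0, 0, -1
```

Request:
drive_tool(commands=[-0.73,-0.22,0.03,0,-1,-1.4,-0.58,0.03,0,-1,-1.98,-1.08,0.03,0,-1,-2.44,-1.68,0.03,0,-1,-2.77,-2.37,0.04,0,-1,-2.94,-3.11,0.04,0,-1,-2.96,-3.87,0.04,0,-1,-2.82,-4.62,0.05,0,-1,-2.53,-5.32,0.05,0,-1,-2.1,-5.95,0.06,0,-1,-1.55,-6.47,0.07,0,-1,-0.9,-6.87,0.08,0,-1,-0.18,-7.12,0.09,0,-1,0.58,-7.22,0.1,0,-1,1.34,-7.16,0.1,0,-1,2.06,-6.94,0.1,0,-1,2.73,-6.58,0.1,0,-1,3.31,-6.08,0.1,0,-1])

```text
t: 18.1
position: [0.4983, -0.1222, 0.1906]
tcp_rot: [[-0.622, -0.783, 0.006], [-0.783, 0.622, 0.0], [-0.004, -0.005, -1.0]]
wrist_force: [0.7, 1.2, 14.8]
finger_gap: 0.0144
finger_force: 59.9
```

```bash
python3 - <<'E'
from h import *
C={n:shot(n) for n in("scene","side","wrist")}
s=r.observe();print(s["t"],s["position"],s["wrist_force"])
A=C["scene"]["color"][120:260,180:320];B=C["side"]["color"][150:290,200:340]
w=cv2.resize(C["wrist"]["color"][180:384,250:512],None,fx=1,fy=1)
im=np.hstack([cv2.resize(A,(400,400),interpolation=cv2.INTER_CUBIC),cv2.resize(B,(400,400),interpolation=cv2.INTER_CUBIC)])
cv2.imwrite("pics/g.png",cv2.cvtColor(im,cv2.COLOR_RGB2BGR))
E
```

```text
18.25 [ 0.4967587  -0.12236495  0.19048977] [-1.89372781  0.11400647 16.03150299]
```

View pics/g.png

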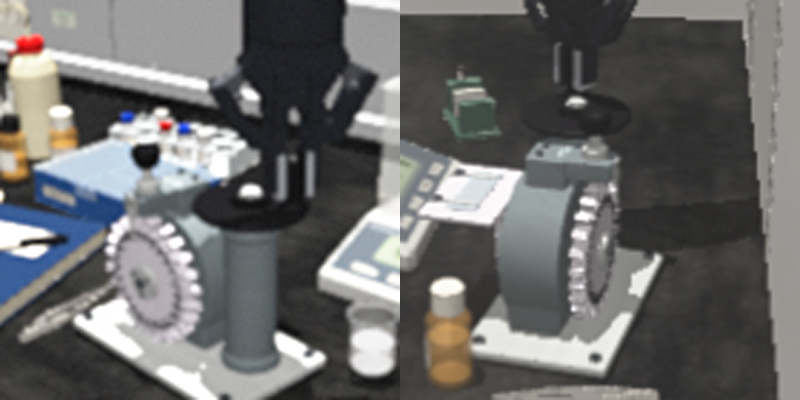

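Request:
drive_tool(commands=[0,0,-0.03,8,-1,0,0,-0.03,16,-1,0,0,-0.03,24,-1,0,0,-0.03,32,-1,0,0,-0.03,40,-1,0,0,-0.03,48,-1,0,0,-0.03,52,-1,0,0,-0.03,52,-1])

```text
t: 19.05
position: [0.4976, -0.1241, 0.1907]
tcp_rot: [[-1.0, 0.011, 0.004], [0.011, 1.0, -0.003], [-0.004, -0.003, -1.0]]
wrist_force: [1.0, -3.2, 13.9]
finger_gap: 0.0139
finger_force: 59.9
```

```bash
python3 - <<'E'
from h import *
c=shot("wrist");s=c["st"];print(s["t"],s["position"],s["wrist_force"],np.round(s["tcp_rot"],3).tolist(),s["joint_positions"])
import pickle;pickle.dump(c,open("g.pkl","wb"))
im=c["color"][0:260,200:512];cv2.imwrite("pics/h.png",cv2.cvtColor(cv2.resize(im,(720,600),interpolation=cv2.INTER_CUBIC),cv2.COLOR_RGB2BGR))
E
```

```text
19.05 [ 0.49760388 -0.12408982  0.19074975] [ 0.98492196 -3.23065716 13.93846008] [[-1.0, 0.011, 0.004], [0.011, 1.0, -0.003], [-0.004, -0.003, -1.0]] [ 10.99190265  36.14972375  -3.55138206 112.89253375   4.33659672
  30.81102934  93.77231741]
```

View pics/h.png

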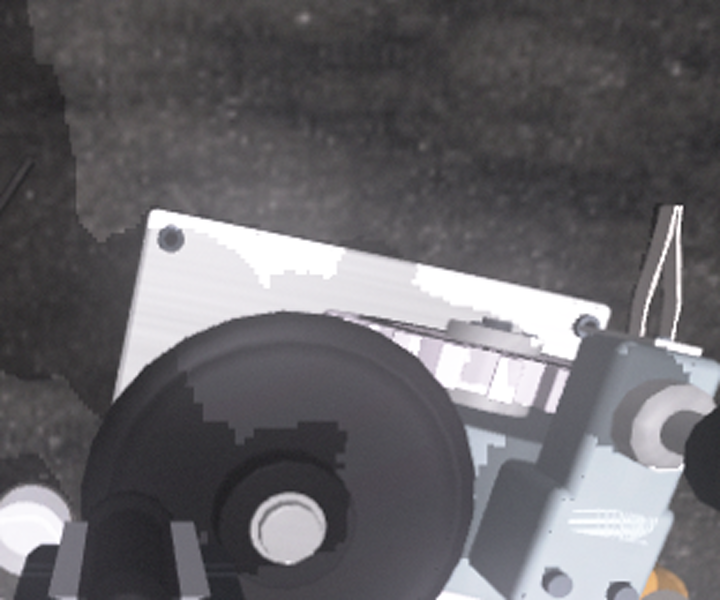

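```bash
cat > disc.py <<'E'
from h import *
yaw=np.radians(-10.3);Rz=np.array([[np.cos(yaw),-np.sin(yaw),0],[np.sin(yaw),np.cos(yaw),0],[0,0,1]])
O=np.array([.469,.001,0])-Rz@[-.034,0,0]
def proj(c,P):
    K=np.array(c["camera_matrix"]);d=np.array(c["distortion"])
    if "rvec" in c: rv,tv=np.array(c["rvec"],float),np.array(c["tvec"],float)
    else:
        H=np.eye(4);H[:3,:3]=c["st"]["tcp_rot"];H[:3,3]=c["st"]["position"];M=np.linalg.inv(H@np.array(c["hand_eye"]))
        rv=cv2.Rodrigues(M[:3,:3])[0];tv=M[:3,3]
    return cv2.projectPoints(P.reshape(-1,1,3),rv,tv,K,d)[0].reshape(P.shape[:-1]+(2,)).astype(np.float32)
def unwrap(c,th,xs,rs,zc):   # rows: pairs (x,r)
    P=np.array([[O+Rz@[x,-rr*np.sin(t),zc+rr*np.cos(t)] for t in th] for x,rr in zip(xs,rs)])
    uv=proj(c,P);return cv2.remap(c["color"],uv[...,0],uv[...,1],cv2.INTER_LINEAR)
E
python3 - <<'E'
from disc import *
import pickle
g=pickle.load(open("g.pkl","rb"))
c=dict(g);c["color"]=cv2.cvtColor(cv2.imread("pics/c.png"),cv2.COLOR_BGR2RGB)
c["st"]=dict(position=[.4792,-.0611,.3006],tcp_rot=[[-.973,.233,-.001],[.233,.973,0],[.001,0,-1]])
s=shot("scene")
th=np.linspace(-np.pi/2,np.pi/2,780)
out=[]
for n,im in(("c",c),("g",g)):
  for zc in(.070,.076):
    u=unwrap(im,th,np.linspace(-.048,-.018,60),[.059]*60,zc);out+= [u,np.zeros((8,780,3),np.uint8)]
for zc in(.070,.076):
    u=unwrap(s,th,[-.040]*60,np.linspace(.068,.044,60),zc);out+=[u,np.zeros((8,780,3),np.uint8)]
im=np.vstack(out)
for k in range(-6,7): im[:,int((k*np.pi/12+np.pi/2)/np.pi*779)]=(255,0,0)
cv2.imwrite("pics/i.png",cv2.cvtColor(im,cv2.COLOR_RGB2BGR));print(im.shape)
E
```

```text
(408, 780, 3)
```

View pics/i.png

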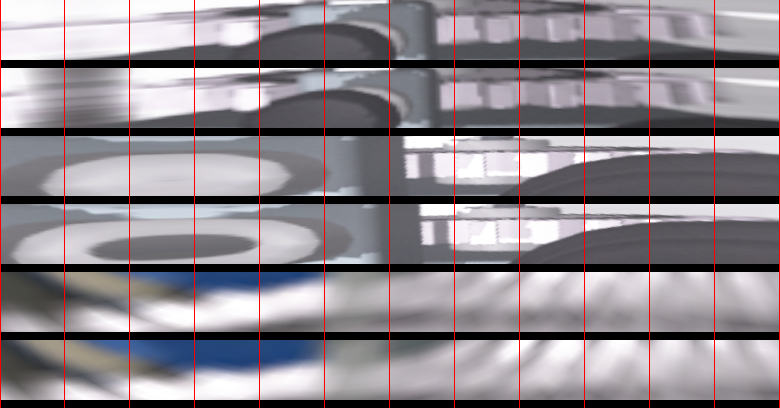

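Request:
drive_tool(commands=[0,0,-0.3,0,-1,0,0,-0.5,0,-1,0,0,-0.5,0,-0.3,0,0,-0.5,0,-0.3,0,0,-0.5,0,-0.3,0,0,-3,0,-0.3,0,0,-6,0,-0.3,0,0,-7,0,-0.3,4,5,-7,0,-0.7,8,9,-6,0,-1,9.8,12.4,-6,0,-1,9.8,12.4,-6,0,-1,9.8,12.4,-6,0,-1,9.8,12.4,-6,0,-1,9.8,12.4,-6,0,-1,9.8,12.4,-6,0,-1])

```text
t: 20.75
position: [0.3997, 0.0014, 0.2492]
tcp_rot: [[-1.0, 0.01, 0.001], [0.01, 1.0, -0.0], [-0.001, -0.0, -1.0]]
wrist_force: [-0.3, 0.5, -0.9]
finger_gap: 0.0002
finger_force: 0.0
```

```bash
python3 - <<'E'
from disc import *
import pickle
c=shot("wrist");s=c["st"];print(s["t"],s["position"],s["wrist_force"],s["finger_gap"],np.round(s["tcp_rot"],3).tolist())
for q in("plunger_top","wheel_axis"):
    p=pinpoint(q,c)
    if p: print(q,p[0]["uv"],p[0]["p"],atz(ray(c,p[0]["uv"]),.198 if q[0]=="p" else .194))
pickle.dump(c,open("k.pkl","wb"))
u=proj(c,np.array([[O+Rz@[-.04,y,z] for y in(-.06,.06)] for z in(.03,.13,.2)]));print(u.tolist())
lo=u.reshape(-1,2).min(0).astype(int)-10;hi=u.reshape(-1,2).max(0).astype(int)+10;lo=np.maximum(lo,0)
im=c["color"][lo[1]:hi[1],lo[0]:hi[0]].copy();f=min(780/im.shape[1],590/im.shape[0]);im=cv2.resize(im,None,fx=f,fy=f,interpolation=cv2.INTER_CUBIC)
th=np.arange(-5,6)*np.pi/12
for zc,col in((.07,(255,0,0)),(.076,(0,160,0))):
    P=np.array([[O+Rz@[-.039,-rr*np.sin(t),zc+rr*np.cos(t)] for t in th] for rr in(.061,.066)]);uv=(proj(c,P)-lo+.5)*f
    for i in range(len(th)): cv2.line(im,tuple(int(v) for v in uv[0,i]),tuple(int(v) for v in uv[1,i]),col,1)
cv2.imwrite("pics/k.png",cv2.cvtColor(im,cv2.COLOR_RGB2BGR));print(lo,f,im.shape)
E
```

```text
20.75 [0.39974073 0.00138837 0.24919055] [-0.27508823  0.51330615 -0.88789063] 0.00018813534775885413 [[-1.0, 0.01, 0.001], [0.01, 1.0, -0.0], [-0.001, -0.0, -1.0]]
wheel_axis [133.9, 333.2] 0.89 [ 0.48862341 -0.08609042  0.194     ]
[[[206.18231201171875, 210.3186798095703], [303.730224609375, 225.95516967773438]], [[188.5725860595703, 247.88760375976562], [320.55877685546875, 268.17327880859375]], [[166.47738647460938, 295.2254638671875], [341.34136962890625, 320.54937744140625]]]
[156 200] 4.0 (520, 780, 3)
```

View pics/k.png

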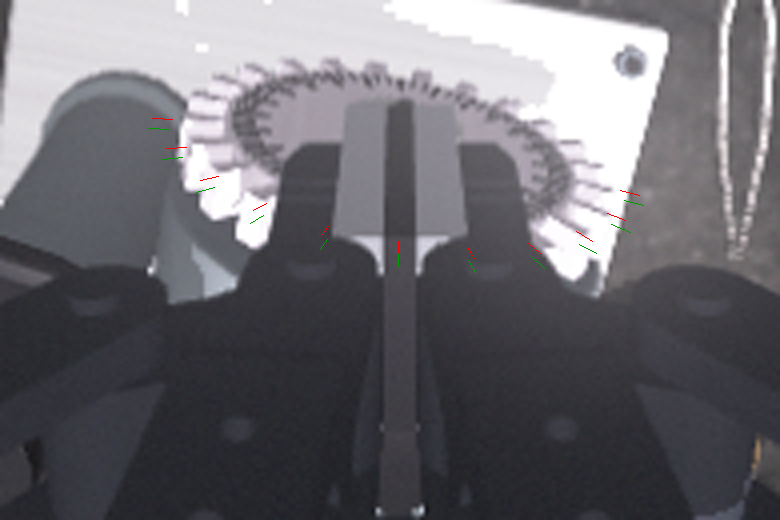

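```bash
python3 - <<'E'
from disc import *
import pickle,itertools
c=pickle.load(open("k.pkl","rb"))
img=c["color"].astype(np.float32);hsv=cv2.cvtColor(c["color"],cv2.COLOR_RGB2HSV).astype(np.float32)
th=np.radians(np.arange(75,285,1.))
rs=np.array([.053,.055,.057])
feats={"gray":img.mean(2),"sat":hsv[...,1]}
res={k:[] for k in feats}
for x,dy,zc in itertools.product([-.037,-.039,-.041],np.arange(-.004,.0041,.001),np.arange(.064,.081,.001)):
    P=np.array([[O+Rz@[x,dy-r_*np.sin(t),zc+r_*np.cos(t)] for t in th] for r_ in rs]);uv=proj(c,P)
    for k,f in feats.items():
        v=cv2.remap(f,uv[...,0],uv[...,1],cv2.INTER_LINEAR).mean(0)
        v=v-np.convolve(np.pad(v,7,mode="edge"),np.ones(15)/15,"valid")
        v=np.clip(v,-40,40)
        h=(v*np.exp(-24j*th)).mean()
        res[k].append((abs(h)/(v.std()+5),np.degrees(np.angle(h))/24*-1*np.pi/180*1,x,dy,zc))
for k in res:
    print(k);[print(np.round(q,4)) for q in sorted(res[k],reverse=True)[:8]]
# profile
x,dy,zc=sorted(res["gray"],reverse=True)[0][2:]
for r_ in(.048,.052,.055,.058,.062):
    t=np.radians(np.arange(140,221,2.));P=np.array([O+Rz@[x,dy-r_*np.sin(a),zc+r_*np.cos(a)] for a in t])[None]
    uv=proj(c,P);print(r_,cv2.remap(feats["gray"],uv[...,0],uv[...,1],cv2.INTER_LINEAR)[0].astype(int).tolist())
E
```

```text
gray
[ 0.5033  0.0485 -0.037  -0.001   0.072 ]
[ 0.4991  0.0608 -0.037  -0.002   0.072 ]
[ 0.4919  0.0384 -0.037   0.      0.072 ]
[ 0.485   0.0616 -0.037  -0.002   0.071 ]
[ 0.4803  0.046  -0.039  -0.001   0.076 ]
[ 0.4795  0.0588 -0.039  -0.002   0.076 ]
[ 0.479   0.0453 -0.039  -0.001   0.077 ]
[ 0.4786  0.0483 -0.037  -0.001   0.071 ]
sat
[ 0.2706 -0.0855 -0.037  -0.001   0.073 ]
[ 0.2667 -0.0726 -0.037  -0.002   0.073 ]
[ 0.262  -0.0892 -0.039  -0.001   0.077 ]
[ 0.2618 -0.0908 -0.039  -0.001   0.078 ]
[ 0.2613 -0.0973 -0.037   0.      0.073 ]
[ 0.2601 -0.0844 -0.037  -0.001   0.072 ]
[ 0.2583 -0.072  -0.037  -0.002   0.072 ]
[ 0.258  -0.0762 -0.039  -0.002   0.077 ]
0.048 [171, 162, 155, 157, 180, 167, 173, 152, 165, 146, 148, 171, 173, 194, 168, 160, 151, 142, 159, 171, 198, 185, 195, 186, 147, 163, 143, 182, 185, 198, 194, 182, 161, 146, 166, 167, 185, 198, 178, 189, 155]
0.052 [217, 202, 172, 167, 201, 224, 222, 203, 196, 173, 158, 186, 216, 222, 220, 183, 168, 160, 165, 207, 224, 224, 229, 195, 161, 163, 170, 219, 227, 227, 226, 194, 164, 171, 185, 216, 229, 228, 223, 187, 174]
0.055 [228, 204, 178, 169, 197, 226, 227, 223, 193, 164, 161, 193, 223, 227, 227, 207, 175, 160, 172, 212, 228, 228, 229, 204, 171, 169, 182, 226, 230, 230, 230, 195, 175, 182, 204, 231, 231, 230, 220, 190, 190]
0.058 [227, 217, 198, 192, 202, 223, 226, 225, 220, 198, 192, 194, 226, 227, 227, 224, 199, 194, 200, 217, 229, 228, 229, 219, 202, 202, 211, 230, 230, 230, 229, 206, 207, 211, 228, 231, 230, 231, 222, 219, 206]
0.062 [226, 227, 225, 222, 224, 225, 225, 226, 227, 227, 227, 225, 227, 228, 228, 228, 226, 225, 225, 226, 228, 229, 228, 229, 229, 226, 229, 231, 231, 230, 230, 231, 229, 231, 231, 231, 232, 231, 231, 230, 230]
```

```bash
python3 - <<'E'
from disc import *
import pickle
g=pickle.load(open("g.pkl","rb"));k=pickle.load(open("k.pkl","rb"))
def mk(f,p,R):
    c=dict(g);c["color"]=cv2.cvtColor(cv2.imread(f),cv2.COLOR_BGR2RGB);c["st"]=dict(position=p,tcp_rot=R);return c
c=mk("pics/c.png",[.4792,-.0611,.3006],[[-.973,.233,-.001],[.233,.973,0],[.001,0,-1]])
b=mk("pics/b.png",[.4527,-.042,.4],[[-.972,.235,0],[.235,.972,0],[0,0,-1]])
t=np.radians(np.arange(0,76,2.))
print((np.arange(0,76,2)).tolist())
for n,im in(("b",b),("c",c),("g",g),("k",k)):
  for x in(-.037,-.034,-.031):
   for rr in (.054,.0585):
    P=np.array([O+Rz@[x,-.001-rr*np.sin(a),.072+rr*np.cos(a)] for a in t])[None];uv=proj(im,P)
    print(n,x,rr,cv2.remap(im["color"].mean(2).astype(np.float32),uv[...,0],uv[...,1],cv2.INTER_LINEAR)[0].astype(int).tolist())
E
```

```text
[0, 2, 4, 6, 8, 10, 12, 14, 16, 18, 20, 22, 24, 26, 28, 30, 32, 34, 36, 38, 40, 42, 44, 46, 48, 50, 52, 54, 56, 58, 60, 62, 64, 66, 68, 70, 72, 74]
b -0.037 0.054 [141, 141, 141, 142, 130, 108, 177, 213, 211, 213, 182, 153, 238, 238, 239, 187, 181, 241, 242, 237, 231, 229, 231, 208, 207, 238, 250, 243, 248, 227, 206, 204, 204, 201, 225, 247, 248, 242]
b -0.037 0.0585 [137, 140, 141, 142, 127, 102, 209, 211, 212, 200, 156, 232, 250, 250, 179, 202, 243, 244, 241, 241, 242, 210, 191, 246, 241, 252, 227, 223, 235, 249, 254, 251, 228, 183, 200, 237, 234, 218]
b -0.034 0.054 [142, 134, 141, 142, 132, 110, 181, 205, 211, 214, 184, 174, 245, 253, 252, 202, 181, 242, 244, 245, 243, 242, 243, 221, 202, 218, 252, 252, 252, 240, 221, 226, 236, 250, 253, 254, 253, 252]
b -0.034 0.0585 [165, 135, 137, 142, 130, 103, 209, 209, 211, 196, 165, 232, 253, 252, 186, 197, 243, 244, 247, 242, 244, 200, 223, 249, 252, 252, 232, 219, 223, 241, 253, 250, 237, 196, 190, 220, 235, 221]
b -0.031 0.054 [145, 155, 129, 141, 132, 111, 173, 204, 210, 213, 186, 200, 240, 253, 253, 208, 181, 240, 243, 245, 246, 241, 
[... 3139 characters left out ...]
 67, 66, 87, 251, 253, 254, 254, 253, 225, 254, 254, 255, 254, 254, 248, 246, 247, 252, 254, 255, 255, 255, 254, 248, 192]
k -0.034 0.0585 [79, 179, 102, 62, 63, 63, 63, 62, 64, 65, 64, 65, 66, 66, 132, 250, 254, 254, 254, 253, 238, 254, 254, 252, 249, 248, 249, 254, 255, 255, 235, 203, 202, 213, 184, 137, 111, 101]
k -0.031 0.054 [79, 181, 78, 62, 62, 62, 63, 63, 64, 64, 64, 64, 65, 65, 65, 72, 231, 251, 254, 254, 254, 253, 227, 254, 254, 254, 252, 247, 248, 249, 241, 241, 254, 255, 255, 253, 239, 203]
k -0.031 0.0585 [78, 147, 62, 60, 60, 62, 65, 62, 63, 61, 60, 61, 63, 64, 86, 250, 254, 254, 254, 145, 151, 249, 254, 254, 250, 241, 172, 197, 249, 253, 222, 178, 142, 114, 112, 120, 109, 99]
```

```bash
python3 - <<'E'
from disc import *
import pickle
from scipy.optimize import least_squares
k=pickle.load(open("k.pkl","rb"));G=k["color"].mean(2).astype(np.float32)
def ph(x,dy,zc,a,b,rr=(.051,.0525,.054,.0555)):
    th=np.radians(np.arange(a,b,.5));P=np.array([[O+Rz@[x,dy-r_*np.sin(t),zc+r_*np.cos(t)] for t in th] for r_ in rr]);uv=proj(k,P)
    v=cv2.remap(G,uv[...,0],uv[...,1],cv2.INTER_LINEAR).mean(0);A=np.c_[np.cos(24*th),np.sin(24*th),np.ones_like(th),th-th.mean()]
    s,*_=np.linalg.lstsq(A,v,rcond=None);res=v-A@s;return np.arctan2(s[1],s[0])/24,np.hypot(s[0],s[1]),res.std()
for x,zc in((-.037,.072),(-.039,.074),(-.039,.076)):
  for dy in(-.003,-.001,.001):
    print(x,zc,dy,[tuple(np.round(ph(x,dy,zc,a,a+45),3)) for a in(75,105,135,157,180,210,240)])
# radial profiles
for a in(75,90,105,120,150,165,210,240,255,270,285):
    rr=np.arange(.030,.070,.002);t=np.radians(a)
    uv=proj(k,np.array([[O+Rz@[-.037,-.001-r_*np.sin(t+e),.072+r_*np.cos(t+e)] for r_ in rr] for e in np.radians(np.arange(-7,8,1))]))
    print(a,cv2.remap(G,uv[...,0],uv[...,1],cv2.INTER_LINEAR).mean(0).astype(int).tolist())
E
```

```text
-0.037 0.072 -0.003 [(np.float64(0.067), np.float64(27.447), np.float64(11.766)), (np.float64(0.082), np.float64(27.913), np.float64(5.66)), (np.float64(0.069), np.float64(30.453), np.float64(6.236)), (np.float64(0.066), np.float64(35.375), np.float64(6.896)), (np.float64(0.075), np.float64(31.795), np.float64(8.642)), (np.float64(0.089), np.float64(27.863), np.float64(10.388)), (np.float64(0.054), np.float64(16.653), np.float64(10.015))]
-0.037 0.072 -0.001 [(np.float64(0.054), np.float64(33.714), np.float64(7.748)), (np.float64(0.059), np.float64(28.009), np.float64(6.949)), (np.float64(0.031), np.float64(30.425), np.float64(8.523)), (np.float64(0.031), np.float64(34.458), np.float64(8.257)), (np.float64(0.042), np.float64(32.194), np.float64(7.386)), (np.float64(0.063), np.float64(30.119), np.float64(11.397)), (np.float64(0.048), np.float64(22.811), np.float64(10.365))]
-0.037 0.072 0.001 [(np.float64(0.048), np.float64(31.141), np.float64(6.923)), (np.float64(0.033), np.float64(25.599), np.float64(9.412)), (np.float64(-0.006), np.float64(29.93), np.float64(9.019)), (np.float64(-0
[... 3384 characters left out ...]
9, 202, 212, 220, 225, 226, 226, 226, 226]
165 [158, 161, 160, 156, 149, 141, 135, 136, 146, 165, 183, 193, 198, 202, 212, 221, 227, 228, 227, 227, 226]
210 [145, 151, 155, 155, 150, 145, 141, 137, 153, 173, 194, 202, 205, 213, 222, 229, 231, 231, 232, 231, 231]
240 [168, 168, 169, 165, 155, 146, 136, 131, 142, 180, 208, 217, 227, 239, 252, 254, 254, 255, 255, 255, 255]
255 [131, 160, 170, 168, 157, 148, 131, 127, 132, 169, 215, 218, 221, 230, 243, 254, 254, 255, 255, 254, 244]
270 [100, 117, 163, 170, 160, 154, 136, 119, 126, 149, 203, 225, 223, 231, 240, 254, 255, 246, 192, 155, 126]
285 [96, 97, 118, 163, 163, 149, 141, 121, 124, 138, 191, 225, 219, 227, 230, 248, 254, 151, 123, 127, 127]
```

```bash
cat > sc.py <<'E'
from disc import *
def scphase(c,lo=20,hi=160):
    out=[]
    G=c["color"].mean(2).astype(np.float32)
    for x,dz,dy in((-.039,0,0),(-.039,.002,0),(-.039,-.002,0),(-.039,0,.003),(-.036,0,0)):
        th=np.radians(np.arange(lo,hi,.5));rr=(.053,.055,.057)
        P=np.array([[O+Rz@[x,-.001+dy-r_*np.sin(t),.073+dz+r_*np.cos(t)] for t in th] for r_ in rr]);uv=proj(c,P)
        v=cv2.remap(G,uv[...,0],uv[...,1],cv2.INTER_LINEAR).mean(0);u=(th-th.mean())
        A=np.c_[np.cos(24*th),np.sin(24*th),np.ones_like(th),u,u**2,u**3]
        s=np.linalg.lstsq(A,v,rcond=None)[0];out.append((np.arctan2(s[1],s[0])/24,np.hypot(s[0],s[1])))
    return np.round(out,3).tolist()
E
python3 - <<'E'
from sc import *
s=shot("scene")
a=cv2.cvtColor(cv2.imread("pics/a.png"),cv2.COLOR_BGR2RGB)[:,:400]
a0=dict(s);a0["color"]=cv2.resize(a,(512,384),interpolation=cv2.INTER_CUBIC)
s2=dict(s);s2["color"]=cv2.resize(cv2.resize(s["color"],(400,300)),(512,384),interpolation=cv2.INTER_CUBIC)
g=cv2.cvtColor(cv2.imread("pics/g.png"),cv2.COLOR_BGR2RGB)[:,:400]
gg=dict(s);gg["color"]=s["color"].copy();gg["color"][120:260,180:320]=cv2.resize(g,(140,140),interpolation=cv2.INTER_AREA)
for n,c in(("start",a0),("nowsmall",s2),("now",s),("g",gg)):
    print(n,scphase(c));print(n,scphase(c,180,330))
d=np.abs(a0["color"].astype(int)-s2["color"])[150:260,190:300].mean();print(d)
E
```

```text
start [[0.06, 4.546], [0.098, 3.305], [0.023, 4.425], [0.073, 2.219], [0.108, 5.403]]
start [[0.085, 10.178], [0.058, 9.671], [0.114, 9.363], [0.064, 7.727], [0.065, 13.495]]
nowsmall [[-0.017, 4.511], [0.015, 4.398], [-0.051, 3.738], [0.017, 1.792], [0.01, 6.819]]
nowsmall [[0.068, 5.134], [0.058, 3.468], [0.086, 6.445], [0.066, 9.211], [-0.068, 4.557]]
now [[-0.021, 5.606], [0.013, 5.512], [-0.056, 4.666], [0.015, 1.46], [0.009, 8.711]]
now [[0.071, 6.816], [0.059, 5.109], [0.089, 8.044], [0.069, 10.41], [-0.06, 5.877]]
g [[-0.027, 5.369], [0.007, 5.117], [-0.062, 4.701], [0.008, 1.653], [0.008, 8.359]]
g [[0.072, 6.442], [0.06, 4.721], [0.089, 7.649], [0.068, 9.75], [-0.058, 4.931]]
7.4432782369146
```

Request:
drive_tool(commands=[-3.5,0,0,0,-1,-7,0.1,0,0,-1,-7,0.1,0,0,-1,-7,0.1,1,0,-1,-7,0.1,2.5,0,-1,-7,0.1,2.8,0,-1,-7,0.1,2.8,0,-1])

```text
t: 21.65
position: [0.4673, 0.0028, 0.2206]
tcp_rot: [[-1.0, 0.008, -0.003], [0.008, 1.0, -0.0], [0.003, -0.0, -1.0]]
wrist_force: [0.1, 0.3, 0.5]
finger_gap: 0.0
finger_force: 0.0
```

Request:
drive_tool(commands=[0,0,0.1,0,-1,0,0,0.2,0,-1,0,0,0.3,0,-1,0,0,0.4,0,-1,0,0,0.5,0,-1,0,0,0.5,0,-1])

```text
t: 22.25
position: [0.469, 0.003, 0.2163]
tcp_rot: [[-1.0, 0.008, 0.0], [0.008, 1.0, 0.0], [-0.0, 0.0, -1.0]]
wrist_force: [-0.3, -0.4, -0.3]
finger_gap: 0.0
finger_force: 0.1
```

Request:
drive_tool(commands=[0,0,0.1,0,-1,0,0,0.2,0,-1,0,0,0.2,0,-1])

```text
t: 22.55
position: [0.469, 0.003, 0.2142]
tcp_rot: [[-1.0, 0.008, 0.0], [0.008, 1.0, 0.0], [-0.0, 0.0, -1.0]]
wrist_force: [0.3, 0.3, 1.1]
finger_gap: -0.0001
finger_force: 0.5
```

Request:
drive_tool(commands=[0,0,0.1,0,-1,0,0,0.2,0,-1,0,0,0.2,0,-1])

```text
t: 22.85
position: [0.469, 0.003, 0.2122]
tcp_rot: [[-1.0, 0.008, 0.0], [0.008, 1.0, 0.0], [-0.0, 0.0, -1.0]]
wrist_force: [0.5, 0.9, 0.6]
finger_gap: -0.0
finger_force: 0.2
```

Request:
drive_tool(commands=[0,0,0.1,0,-1,0,0,0.2,0,-1,0,0,0.2,0,-1])

```text
t: 23.15
position: [0.469, 0.0029, 0.2101]
tcp_rot: [[-1.0, 0.008, 0.0], [0.008, 1.0, 0.0], [-0.0, 0.0, -1.0]]
wrist_force: [0.8, 0.1, 0.7]
finger_gap: 0.0002
finger_force: 0.2
```

Request:
drive_tool(commands=[0,0,0.1,0,-1,0,0,0.2,0,-1,0,0,0.2,0,-1])

```text
t: 23.45
position: [0.4689, 0.003, 0.2081]
tcp_rot: [[-1.0, 0.008, -0.0], [0.008, 1.0, 0.0], [0.0, 0.0, -1.0]]
wrist_force: [0.9, 0.1, 0.6]
finger_gap: 0.0005
finger_force: 0.3
```

```bash
python3 - <<'E'
from disc import *
C={n:shot(n) for n in("scene","side")}
for q in("plunger_top",):
    rs=[]
    for n in C:
        for p in pinpoint(q,C[n])[:2]: print(q,n,np.round(p["uv"],1),round(p["p"],2),np.round(atz(ray(C[n],p["uv"]),.19),4))
        for p in look_for("plunger",C[n])[:2]: print("ext",n,np.round(p["extent"],1),round(p["p"],2))
for z in(.178,.186,.198): print(z,[np.round(proj(C[n],np.array([[.469,.001,z]])),1).tolist() for n in C])
print([np.round(proj(C[n],np.array([[.469,.003,.189]])),1).tolist() for n in C])
im=np.hstack([cv2.resize(C["scene"]["color"][140:220,205:285],(400,400),interpolation=cv2.INTER_CUBIC),cv2.resize(C["side"]["color"][150:230,230:310],(400,400),interpolation=cv2.INTER_CUBIC)])
cv2.imwrite("pics/l.png",cv2.cvtColor(im,cv2.COLOR_RGB2BGR))
E
```

```text
plunger_top scene [227.4 172.3] 0.44 [0.4731 0.0097 0.19  ]
ext scene [231.6 178.9   9.1  11.6] 0.65
plunger_top side [268.8 191.3] 0.4 [0.4684 0.0064 0.19  ]
ext side [248.  224.5  85.8 113.4] 0.52
0.178 [[[229.39999389648438, 178.3000030517578]], [[268.70001220703125, 195.3000030517578]]]
0.186 [[[229.1999969482422, 175.10000610351562]], [[268.70001220703125, 192.0]]]
0.198 [[[229.0, 170.3000030517578]], [[268.70001220703125, 187.10000610351562]]]
[[[228.5, 173.8000030517578]], [[268.6000061035156, 191.10000610351562]]]
```

Request:
drive_tool(commands=[0,0,0.1,0,-1,0,0,0.1,0,-1,0,0,0.1,0,-1])

```text
t: 24.05
position: [0.4687, 0.0029, 0.2072]
tcp_rot: [[-1.0, 0.008, -0.001], [0.008, 1.0, 0.0], [0.001, 0.0, -1.0]]
wrist_force: [-0.4, -0.6, 0.0]
finger_gap: -0.0
finger_force: 0.4
```

Request:
drive_tool(commands=[0,0,0.1,0,-1,0,0,0.1,0,-1,0,0,0.1,0,-1])

```text
t: 24.35
position: [0.4688, 0.0029, 0.2062]
tcp_rot: [[-1.0, 0.008, -0.0], [0.008, 1.0, 0.0], [0.0, 0.0, -1.0]]
wrist_force: [-0.2, -0.1, 0.3]
finger_gap: -0.0001
finger_force: 0.2
```

Request:
drive_tool(commands=[0,0,0.1,0,-1,0,0,0.1,0,-1,0,0,0.1,0,-1])

```text
t: 24.65
position: [0.4692, 0.003, 0.2052]
tcp_rot: [[-1.0, 0.008, 0.0], [0.008, 1.0, 0.0], [-0.0, 0.0, -1.0]]
wrist_force: [0.3, -0.2, -0.1]
finger_gap: 0.0001
finger_force: 0.0
```

Request:
drive_tool(commands=[0,0,0.1,0,-1,0,0,0.1,0,-1,0,0,0.1,0,-1])

```text
t: 24.95
position: [0.4693, 0.003, 0.2048]
tcp_rot: [[-1.0, 0.008, 0.001], [0.008, 1.0, 0.0], [-0.001, 0.0, -1.0]]
wrist_force: [-1.1, -0.1, 6.2]
finger_gap: -0.0001
finger_force: 3.1
```

Request:
drive_tool(commands=[0,0,0.1,0,-1,0,0,0.1,0,-1,0,0,0.1,0,-1])

```text
t: 25.25
position: [0.4693, 0.003, 0.2046]
tcp_rot: [[-1.0, 0.008, 0.002], [0.008, 1.0, 0.0], [-0.002, 0.0, -1.0]]
wrist_force: [-2.8, 0.2, 15.0]
finger_gap: -0.0001
finger_force: 8.0
```

Request:
drive_tool(commands=[0,0,-1,0,-1,0,0,-4,0,-1,4,0,-7,0,-1,8,0,-8,0,-1,8,0,-8,0,-1,8,0,-8,0,-1])

```text
t: 25.85
position: [0.389, 0.0036, 0.2839]
tcp_rot: [[-1.0, 0.008, 0.002], [0.008, 1.0, 0.0], [-0.002, 0.0, -1.0]]
wrist_force: [-0.3, 0.8, -0.5]
finger_gap: 0.0001
finger_force: 0.0
```

```bash
python3 - <<'E'
from disc import *
for i in range(2):
  for n in("scene","side","wrist"):
    c=shot(n)
    for p in pinpoint("plunger_top",c)[:1]: print(n,np.round(p["uv"],1),round(p["p"],2),np.round(atz(ray(c,p["uv"]),.186),4),np.round(atz(ray(c,p["uv"]),.198),4))
    for p in look_for("plunger_top",c)[:1]: print("  ext",np.round(p["extent"],1),round(p["p"],2))
print(c["st"]["t"],c["st"]["position"],c["st"]["wrist_force"])
E
```

```text
scene [229.8 176.9] 0.38 [ 0.4609 -0.0074  0.186 ] [ 0.4373 -0.0276  0.198 ]
  ext [233.1 180.6   9.5  12. ] 0.45
side [265.6 192.9] 0.52 [0.4756 0.0066 0.186 ] [0.4736 0.0361 0.198 ]
  ext [247.5 225.4  82.6 112.6] 0.44
scene [228.6 176.7] 0.64 [ 0.4604 -0.0043  0.186 ] [ 0.4367 -0.0246  0.198 ]
  ext [231.8 179.3   9.3  10.2] 0.44
side [266.4 194.2] 0.61 [0.4733 0.0142 0.186 ] [0.4713 0.0434 0.198 ]
  ext [267.3 198.2  10.8   7.8] 0.6
26.6 [0.3889327  0.00357691 0.28327025] [0.20523956 0.34441346 0.95931027]
```

```bash
python3 -c "
from rig import order
print(order.sign_off())"
```

```text
the job is handed in; nothing more can be done
None
```

I wound the stage on about 2.45 turns, and the plunger slid in freely and stopped at its home height (tip at 186 mm), so the disc should be in the wanted slot; I handed the job in at about 27 s, with the verdict not shown and the disc's exact angle inferred from the plunger going home because my camera readings of it disagreed.

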